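# Lay back the test gauge and reset its peak pointer

## Task

The air-pressure test gauge on the bench was left standing too steep, with its peak pointer still dragged up the scale. First lay its head back (there is a bar on top to move it by) to 30 degrees from lying flat (within 5 degrees); then turn the knob in the middle of the dial counter-clockwise, regripping as needed, until the peak pointer is fully home on its zero stop. Leave the head at that angle, let go, and leave the can, the jar and the cup where they stand.

Things in the scene. Friction and masses are not known exactly. Their poses are not given: they have to be found in the camera images.
- gauge_stand: Grey fixed stand: foot 150 x 150 x 10 mm, two cheeks (6 mm thick, 34 wide, outer faces 132 apart, tops rounded at 24 mm radius about the tilt axis). Origin: underside centre; x level from dial side to back, y along the tilt axis, which lies 130 mm above the origin. A black line on the outer face of the +y cheek marks 30 degrees: a steel finger on the axle end points at it when the head is set.
- gauge_tilt (a joint): Tilt of the round dark gauge head (diameter 104 mm, depth 34), rad: 0 = dial flat, facing up; travel 0 to 1.4; target 0.524 (30 degrees). Even friction 0.5 N m (about 6 N at the bar); stays where left. At tilt t, in the stand's axes, the dial's outward normal is (-sin t, 0, cos t) and its up direction (cos t, 0, sin t).
- bar_mid (a point): Middle of the round steel bar for tilting the head: 10 mm diameter, parallel to the tilt axis, between two posts (56 mm free between them) on top of the case. It lies 88 mm from the tilt axis along the dial's up direction and 5 mm back along the normal; 31 mm gap between bar and case rim. Axes: x = dial's up direction, z = dial normal.
- dial_centre (a point): Centre of the white dial face, 14 mm from the tilt axis along the normal. The steel bezel round the dial (radius 44 to 52 mm) stands 6 mm above the face. Axes: x = dial's up direction (towards the bar), z = dial normal, outward.
- knob_grip (a point): Point on the axis of the black fluted round reset knob, 24 mm above the dial face (38 mm from the tilt axis), where it can be gripped. The knob is 34 mm in diameter; its round side runs from 10 to 38 mm above the dial face. Axes: z = knob axis = dial normal, outward; x and y turn with the knob.
- peak_knob (a joint): Turn of the reset knob and of the thin dark peak pointer fixed to it, rad: 0 = on the zero stop (pointer at the first scale mark, lower left of the dial), grows clockwise seen from in front of the dial, up to 4.8. Even friction of 0.12 N m, stays where it is left; at 0 it meets a hard stop.
- paint_can: Paint can, 74 mm in diameter, 90 mm high, standing beside the gauge; origin at its underside. Bystander.
- hardener_jar: Jar, 55 mm in diameter, 70 mm high, standing beside the gauge; origin at its underside. Bystander.
- mixing_cup: Cup, 65 mm in diameter, 62 mm high, standing behind the gauge; origin at its underside. Bystander.

How it is judged:
By the outcome, as a careful person would: the job done as asked, in the order asked, and still so for the second after the job is handed in, with the robot touching nothing.
It also fails if it takes over 70 s, if anything falls off the work surface, if the arm or the gripper's body presses on something with over 40 N, if the wrist force passes 120 N, or if a joint passes its speed limit or range.

## Robot

A 6-joint arm with a two-finger parallel gripper is mounted at the origin on the work surface; the furniture and walls round the work are solid. World frame = base frame: x ahead of the robot, y to its left, z up, the work surface at z = 0. Lengths are in mm, angles in rad, forces in N, time in s.
With the tool pointing down it reaches from about 350 to 875 mm from the base axis. Payload 4.2 kg.
Tool frame: the origin (TCP) lies midway between the tips of the shut fingers; the grasp point (between the pads) lies 19 mm behind it; z points along the fingers, y is the line along which they close (so a half turn about z gives the same grasp; the last joint's range is limited). The gripper opens to 85 mm and grips with 20 to 120 N. Pads are 22 mm wide; open, the fingers measure 114 mm over their backs; the gripper's body (76 mm by 85 mm) begins 54 mm behind the grasp point. The pads swing forward as they close: fully open they stand 13 mm farther back than shut.
Start: joints at [-1.024, 0.385, 0.008, 0, -1.194, -0.259], TCP at [177.418, -599.268, 193.212] pointing down, gripper open.
Joint ranges: [-3.14, 3.14], [-1.21, 2.06], [-1.07, 1.41], [-3.16, 2.05], [-2.99, -0.16], [-3.1, 3.1]. Speed limits (rad/s): [2.79, 2.79, 3.14, 3.14, 3.14, 3.14].

## Interface

Orientations are given as a unit quaternion [x, y, z, w].
In Python, from bench import * gives the robot as it stands.
- The arm moves only by the tool drive_tool, never from a script. Its argument "plan" is a list that holds one entry, the list of rows, each a list of 5 numbers: the closure, from -1 (fully open) to 1 (shut), then the shift along the world's x, y, z in mm, then the turn about the world's z in degrees. A call has 1 to 20 rows; each row shifts and turns the commanded pose from where the row before left it; what a row does not reach is not made up. A row lasts 1/12 s, in which the tool goes at most 41.7 mm and 7.16 degrees, less where a joint would pass 70% of its speed; a pose out of reach is approached as far as the arm can. A call is refused whole if a number of a shift passes 41.7 or a number of a turn 7.16, either way. A call with a gripper value outside its range is refused whole. The fingers move at their own pace and stop on an object; the grip force is fixed at half the most. Time passes only in rows, so rows that do not move let the fingers close. It gives the time, the measured TCP pose, the force, the opening and the grip force at its end, in the units of the state.
- read_state(): the state, without advancing time (a new reading comes with each control period).
- get_image(name): name is "scene" or "top"; returns (picture, depth): 384x512x3 uint8, red, green, blue; 384x512 float32, mm along the optical axis (not along the pixel's ray), 0 where there is no reading.
- camera_model(name): a dict with "fx", "fy", "cx", "cy" (pixels), "distortion" ([k1, k2, p1, p2, k3] as OpenCV has them; the pictures are not rectified), "R" (3x3) and "t" (3): a world point X has camera coordinates R X + t. Camera axes: x right, y down, z forward; pixel columns grow to the right and rows downward; lengths in mm; the calibration is good to about 2 mm. A picture is of the moment at which its call begins. camera_model takes no time and is no camera call.
- job_done(): hands the job in; it is judged then, once.
The state is a dict: "clock": time; "joints": joint angles; "joint_vel": joint speeds; "joint_efforts": joint torques, N m; "position": TCP position; "ee_rot": TCP orientation; "contact_force": force on the tool from outside, world axes, zero at the start; "wrist_torque": the same for the moment, N m; "gripper_width": finger opening in mm; "grasp_force": force on a finger pad.
Only numpy, scipy, OpenCV 4.12 (cv2) and the standard library are available. Lean on these libraries where they do the work, as an engineer would, in place of code of your own. Each camera call takes 0.05 s, during which the arm holds its last target. There are 200 camera calls.

## Working session

There is one attempt and no reset: what is moved stays moved. The work goes in short steps, Python scripts to look and compute and a tool call to move; the robot and the scene stay as the last step left them, time stands still between calls to the robot, and variables do not carry over. Pictures are saved under pics/ and viewed, at most 10 in all, crops included, and the job is handed in when it is done.

Besides the shell and the picture viewer there is one more tool, called after "Request:" as a command line: name --argument value ..., lists and objects as JSON in quotes. drive_tool: Moves the arm, as the interface text tells. Its arguments: {"type":"object","properties":{"plan":{"type":"array"}},"required":["plan"]}

```bash
mkdir -p pics; python3 - <<'E'
from bench import *
import cv2,numpy as np
s=read_state();print(s)
for n in("scene","top"):
    im,d=get_image(n);cv2.imwrite(f"pics/{n}0.png",im[:,:,::-1]);np.savez(f"{n}0.npz",im=im,d=d)
    c=camera_model(n);print(n,c)
a=np.hstack([cv2.imread("pics/scene0.png"),cv2.imread("pics/top0.png")])
E
```

```text
{'clock': 0.0, 'joints': array([-1.02441359e+00,  3.85515458e-01,  6.59988533e-03, -5.15194633e-04,
       -1.19400266e+00, -2.58586182e-01]), 'joint_vel': array([-0.00037175,  0.00042632,  0.00213461,  0.00072027,  0.00042102,
       -0.00060815]), 'joint_efforts': array([-6.72242058e-04, -3.92289662e+01,  1.88399059e+01,  4.18612897e+00,
       -4.65394347e-03, -3.45380045e-05]), 'position': array([ 177.21279235, -598.6363057 ,  192.1339348 ]), 'ee_rot': array([-1.43308043e-01,  9.89677534e-01,  1.06995617e-03, -1.95286996e-04]), 'contact_force': array([-0.43883967,  0.38078603,  0.13255197]), 'wrist_torque': array([-0.03865423, -0.02467   ,  0.03807361]), 'grasp_force': 0.0, 'gripper_width': 85.09102352555443}
scene {'fx': 485.93066902665925, 'fy': 485.93066902665925, 'cx': 264.7943665424374, 'cy': 190.60397439303892, 'distortion': array([-0.03909427,  0.        ,  0.        ,  0.        ,  0.        ]), 'R': array([[-0.82350744, -0.56728739,  0.0045293 ],
       [-0.4478437 ,  0.64517367, -0.61902097],
       [ 0.3482406 , -0.51179679, -0.7853614 ]]), 't': array([444.86278232, 452.46494464, 807.34016685])}
top {'fx': 499.94650251469074, 'fy': 499.94650251469074, 'cx': 256.055845925746, 'cy': 187.25398994869448, 'distortion': array([-0.10157601,  0.        ,  0.        ,  0.        ,  0.        ]), 'R': array([[-0.01296856, -0.99981249, -0.01438037],
       [-0.99776773,  0.01388156, -0.06532125],
       [ 0.06550862,  0.01350115, -0.99776066]]), 't': array([-121.57438208,  660.33120813, 1165.79474319])}
```

View pics/scene0.png

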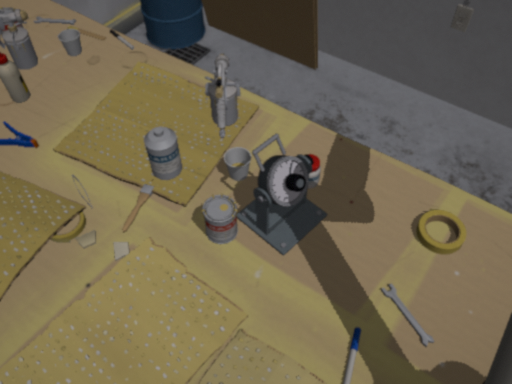

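View pics/top0.png

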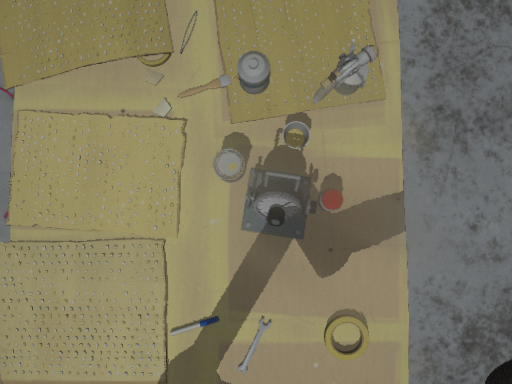

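Both views show the gauge, with its dial facing the robot (−x): scene view about (285,185), top view about (277,205). The can is at (229,165), the jar at (331,200) and the cup at (296,133) in the top view. Next I'll fit the stand and the tilt from the depth.

```bash
cat > h.py <<'E'
from bench import *
import cv2,numpy as np
def cloud(n,im=None,d=None):
    if d is None: im,d=get_image(n)
    c=camera_model(n);K=np.array([[c['fx'],0,c['cx']],[0,c['fy'],c['cy']],[0,0,1]])
    v,u=np.nonzero(d>0);z=d[v,u]
    p=cv2.undistortPoints(np.stack([u,v],1).astype(np.float64)[:,None],K,np.array(c['distortion']))[:,0]
    X=np.c_[p*z[:,None],z]
    return (X-c['t'])@c['R'],im[v,u].astype(int),np.c_[u,v]
def project(n,P):
    c=camera_model(n);K=np.array([[c['fx'],0,c['cx']],[0,c['fy'],c['cy']],[0,0,1]])
    return cv2.projectPoints(np.asarray(P,float).reshape(-1,3),cv2.Rodrigues(c['R'])[0],c['t'],K,np.array(c['distortion']))[0][:,0]
E
python3 - <<'E'
from h import *
for n in("top","scene"):
    f=np.load(n+"0.npz");P,C,U=cloud(n,f['im'],f['d'])
    g=np.ptp(C,axis=1)<35
    m=(np.abs(P[:,0]-550)<160)&(np.abs(P[:,1]+190)<160)
    tab=P[m&(P[:,2]<4)];print(n,'table z',np.median(tab[:,2]))
    foot=m&(P[:,2]>6)&(P[:,2]<15)&g
    mask=np.zeros((400,400),np.uint8);q=P[foot][:,:2]
    # largest cluster on 1mm grid
    ij=(q-[350,-390]).astype(int);ok=((ij>=0)&(ij<400)).all(1);mask[ij[ok,1],ij[ok,0]]=255
    mask=cv2.morphologyEx(mask,cv2.MORPH_CLOSE,np.ones((9,9)))
    k,l,st,_=cv2.connectedComponentsWithStats(mask);b=1+st[1:,4].argmax()
    pts=np.argwhere(l==b)[:,::-1]+[350,-390]
    print('foot',cv2.minAreaRect(pts.astype(np.float32)),len(pts))
    hi=P[m&(P[:,2]>190)]; print('high n',len(hi),hi.min(0) if len(hi) else '',hi.max(0) if len(hi) else '')
    for lo in range(100,240,10):
        s=P[m&(P[:,2]>=lo)&(P[:,2]<lo+10)]
        if len(s): print(lo,len(s),s[:,:2].min(0).round(),s[:,:2].max(0).round(),s.mean(0).round())
E
```

```text
top table z 0.002042222331289604
foot ((567.7655639648438, -169.49586486816406), (148.96389770507812, 74.755615234375), 78.36637115478516) 5503
high n 205 [ 654.77539904 -223.60008759  190.18555965] [ 679.10334819 -151.20936988  210.75008456]
100 51 [ 576. -239.] [ 616. -118.] [ 587. -178.  106.]
110 107 [ 578. -241.] [ 623. -118.] [ 593. -174.  115.]
120 112 [ 582. -248.] [ 648. -116.] [ 601. -174.  125.]
130 221 [ 586. -259.] [ 656. -110.] [ 612. -179.  135.]
140 326 [ 570. -257.] [ 661. -110.] [ 615. -188.  145.]
150 413 [ 570. -243.] [ 665. -113.] [ 616. -178.  155.]
160 470 [ 576. -224.] [ 664. -132.] [ 625. -181.  165.]
170 317 [ 583. -219.] [ 661. -142.] [ 635. -181.  175.]
180 102 [ 625. -221.] [ 666. -151.] [ 639. -181.  183.]
190 26 [ 655. -220.] [ 672. -151.] [ 663. -186.  195.]
200 177 [ 660. -224.] [ 679. -151.] [ 670. -188.  205.]
210 2 [ 672. -161.] [ 674. -157.] [ 673. -159.  211.]
scene table z 1.2147557344970124
foot ((618.6220703125, -180.51907348632812), (156.0750274658203, 153.29624938964844), 81.11934661865234) 11122
high n 200 [ 653.51866974 -221.95114561  190.07003022] [ 678.03553174 -151.02512644  209.82235413]
100 198 [ 574. -240.] [ 644. -112.] [ 592. -162.  105.]
110 169 [ 576. -240.] [ 650. -111.] [ 600. -156.  115.]
120 165 [ 583. -257.] [ 652. -109.] [ 606. -154.  125.]
130 273 [ 586. -262.] [ 658. -108.] [ 612. -161.  135.]
140 422 [ 567. -260.] [ 658. -110.] [ 613. -174.  145.]
150 485 [ 568. -247.] [ 663. -111.] [ 613. -170.  155.]
160 429 [ 572. -223.] [ 664. -131.] [ 619. -175.  165.]
170 276 [ 580. -220.] [ 662. -141.] [ 632. -176.  174.]
180 120 [ 623. -220.] [ 668. -149.] [ 640. -182.  183.]
190 41 [ 654. -222.] [ 675. -151.] [ 663. -184.  195.]
200 159 [ 660. -222.] [ 678. -152.] [ 669. -186.  206.]
```

```bash
cat >> h.py <<'E'
from scipy.optimize import least_squares
def box(p,c,h):
    q=np.abs(p-c)-h;return np.linalg.norm(np.maximum(q,0),axis=1)+np.minimum(q.max(1),0)
def cyl(r,z,R,lo,hi):
    q=np.c_[r-R,np.abs(z-(lo+hi)/2)-(hi-lo)/2];return np.linalg.norm(np.maximum(q,0),axis=1)+np.minimum(q.max(1),0)
def sdf(v,P):
    x,y,a,t=v;c,s=np.cos(a),np.sin(a)
    q=P-[x,y,0];q=np.c_[q[:,0]*c+q[:,1]*s,-q[:,0]*s+q[:,1]*c,q[:,2]]
    ds=[box(q,[0,0,5],[75,75,5])]
    for sg in(-1,1): ds.append(np.minimum(box(q,[0,63*sg,70],[17,3,60]),cyl(np.hypot(q[:,0],q[:,2]-130),q[:,1],24,63*sg-3,63*sg+3)))
    h=q-[0,0,130];u=h[:,0]*np.cos(t)+h[:,2]*np.sin(t);n=-h[:,0]*np.sin(t)+h[:,2]*np.cos(t);w=h[:,1]
    r=np.hypot(u,w)
    case=cyl(r,n,52,-20,20);hole=cyl(r,n,44,14,60)
    ds+=[np.maximum(case,-hole),cyl(r,n,17,24,52),cyl(np.hypot(u-88,n+5),w,5,-30,30)]
    return np.min(ds,0)
def fit(clouds,v0,free=(0,1,2,3),lo=4):
    v0=np.array(v0,float)
    P=np.vstack(clouds);P=P[(np.hypot(P[:,0]-v0[0],P[:,1]-v0[1])<115)&(P[:,2]>lo)]
    f=list(free)
    for tol in(25,12,8):
        Q=P[np.abs(sdf(v0,P))<tol]
        def g(z): v=v0.copy();v[f]=z;return sdf(v,Q)
        r=least_squares(g,v0[f],loss='soft_l1',f_scale=2,x_scale=[[10,10,.1,.1][i] for i in f]);v0[f]=r.x
    return v0,np.median(np.abs(sdf(v0,Q))),len(Q)
E
python3 - <<'E'
from h import *
cs=[]
for n in("top","scene"):
    f=np.load(n+"0.npz");P,C,U=cloud(n,f['im'],f['d']);cs.append(P)
    if n=="top":
        for k,(u,v) in dict(can=(229,165),jar=(331,200),cup=(296,133)).items():
            print(k,np.median(P[(np.abs(U-[u,v])<4).all(1)],axis=0).round())
for a in(-.2,-.1,0):print([fit(c,[618,-180,a,1.05]) for c in(cs,cs[:1],cs[1:])])
E
```

```text
can [706. -71.  82.]
jar [ 624. -301.   70.]
cup [ 788. -228.   16.]
[(array([ 6.19303238e+02, -1.79547609e+02, -1.62353151e-01,  1.00116468e+00]), np.float64(1.0440842210853205), 8939), (array([ 6.19647541e+02, -1.79340007e+02, -1.65313311e-01,  1.00190857e+00]), np.float64(1.0516347897419465), 3913), (array([ 6.19078659e+02, -1.79623185e+02, -1.61790813e-01,  1.00123463e+00]), np.float64(1.0279923571833613), 5021)]
[(array([ 6.19303238e+02, -1.79547609e+02, -1.62353151e-01,  1.00116468e+00]), np.float64(1.0440842189969963), 8939), (array([ 6.19647541e+02, -1.79340007e+02, -1.65313311e-01,  1.00190857e+00]), np.float64(1.0516347894868048), 3913), (array([ 6.19078659e+02, -1.79623185e+02, -1.61790813e-01,  1.00123463e+00]), np.float64(1.0279923571833613), 5021)]
[(array([ 6.19303237e+02, -1.79547609e+02, -1.62353155e-01,  1.00116468e+00]), np.float64(1.0440841957819451), 8939), (array([ 6.19647541e+02, -1.79340007e+02, -1.65313311e-01,  1.00190857e+00]), np.float64(1.0516347899554503), 3913), (array([ 6.19078659e+02, -1.79623185e+02, -1.61790822e-01,  1.00123463e+00]), np.float64(1.0279923571833613), 5021)]
```

Request:
drive_tool --plan '[[[0.3,10,8,36,3.2],[0.3,10,8,36,3.2],[0.3,10,8,36,3.2],[0.3,27.2,22.7,0,3.2],[0.3,27.2,22.7,0,3.2],[0.3,27.2,22.7,0,3.2],[0.3,27.2,22.7,0,3.2],[0.3,27.2,22.7,0,3.2],[0.3,27.2,22.7,0,3.2],[0.3,27.2,22.7,0,3.2],[0.3,27.2,22.7,0,3.2],[0.3,27.2,22.7,0,3.2],[0.3,27.2,22.7,0,3.2],[0.3,27.2,22.7,0,3.2],[0.3,27.2,22.7,0,3.2],[0.3,27.2,22.7,0,3.2],[0.3,27.2,22.7,0,3.2],[0.3,27.2,22.7,0,3.2],[0.3,27.2,22.7,0,3.2],[0.3,27.2,22.7,0,3.2]]]'

```text
clock: 1.77
position: [670.7, -187.9, 300.6]
ee_rot: [-0.647, 0.762, 0.0, -0.0]
contact_force: [0.7, -0.5, 0.6]
gripper_width: 29.7
grasp_force: 0.0
```

```bash
cat >> h.py <<'E'
def st():
    s=read_state();q=s['ee_rot'];from scipy.spatial.transform import Rotation as Ro
    y=Ro.from_quat(q).as_matrix();
    print('t %.2f'%s['clock'],'pos',s['position'].round(1),'yaz %.1f'%np.degrees(np.arctan2(y[1,1],y[0,1])),'zt',y[:,2].round(3),'F',s['contact_force'].round(1),'T',s['wrist_torque'].round(2),'w %.1f g %.1f'%(s['gripper_width'],s['grasp_force']),'j',s['joints'].round(2))
E
python3 -c "
from h import *
st()"
```

```text
t 1.77 pos [ 670.7 -187.9  300.6] yaz 170.7 zt [-0.001  0.    -1.   ] F [ 0.7 -0.5  0.6] T [-0.07 -0.08 -0.03] w 29.7 g 0.0 j [-0.04  0.47  0.41 -0.   -1.51 -0.12]
```

Request:
drive_tool --plan '[[[0.3,0,0,-30,0],[0.3,0,0,-30,0],[0.3,0,0,-25,0],[0.3,0,0,-18,0],[0.3,0,0,-11,0],[0.3,0,0,0,0],[1,0,0,0,0],[1,0,0,0,0],[1,0,0,0,0],[1,0,0,0,0]]]'

```text
clock: 2.6
position: [670.5, -189.5, 188.9]
ee_rot: [-0.646, 0.763, -0.001, 0.001]
contact_force: [-0.4, 0.3, -0.1]
gripper_width: -0.3
grasp_force: 0.0
```

```bash
python3 - <<'E'
from h import *
st();cs=[];v=[]
for n in("top","scene"):
    im,d=get_image(n);cs.append(cloud(n,im,d)[0])
    u,w=project(n,[670,-188,200])[0].astype(int);v.append(cv2.resize(im[w-60:w+60,u-60:u+60,::-1],(390,390),interpolation=cv2.INTER_CUBIC))
cv2.imwrite("pics/a1.png",np.hstack(v))
print(fit(cs,[619.3,-179.5,-.1624,1.0],free=[3]))
E
```

```text
t 2.60 pos [ 670.5 -189.5  188.9] yaz 170.5 zt [ 0.003 -0.    -1.   ] F [-0.4  0.3 -0.1] T [ 0.01 -0.02 -0.04] w -0.3 g 0.0 j [-0.04  0.51  0.2   0.   -1.26 -0.12]
(array([ 6.19300000e+02, -1.79500000e+02, -1.62400000e-01,  1.00341636e+00]), np.float64(1.0443325847432163), 7967)
```

View pics/a1.png

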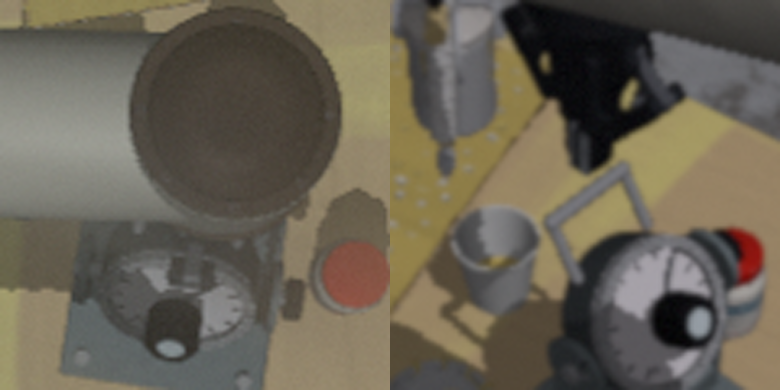

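The fingers shut above or behind the bar: in the scene crop the tips are at (590,165) and the bar's middle is at (590,190). I'll measure where the tips really are from the depth.

```bash
python3 - <<'E'
from h import *
im,d=get_image("scene");P,C,U=cloud("scene",im,d)
pr=project("scene",[[670.5,-189.5,188.9],[670.3,-187.9,201.4]]);print(pr)
print('crop origin',(project("scene",[670,-188,200])[0].astype(int)-60))
m=(C.max(1)<60)&(np.hypot(P[:,0]-670,P[:,1]+190)<70)&(P[:,2]>185)
for lo in range(185,300,8):
    s=P[m&(P[:,2]>=lo)&(P[:,2]<lo+8)]
    if len(s):print(lo,len(s),np.median(s,0).round(),s.min(0).round(),s.max(0).round())
# depth around projected tip
u,v=pr[0].astype(int);print(d[v-14:v+10:2,u-14:u+15:2].round().astype(int))
E
```

```text
[[265.31359658 147.8870624 ]
 [264.97861666 144.13875851]]
crop origin [205  84]
225 1 [ 666. -185.  229.] [ 666. -185.  229.] [ 666. -185.  229.]
233 18 [ 664. -182.  238.] [ 657. -192.  233.] [ 674. -178.  240.]
241 37 [ 663. -181.  245.] [ 655. -192.  241.] [ 677. -177.  249.]
249 36 [ 664. -181.  253.] [ 656. -191.  249.] [ 677. -178.  257.]
257 29 [ 666. -180.  261.] [ 657. -184.  257.] [ 677. -176.  265.]
265 23 [ 669. -179.  268.] [ 648. -184.  265.] [ 679. -175.  272.]
273 74 [ 662. -179.  278.] [ 641. -197.  273.] [ 699. -170.  281.]
281 94 [ 657. -180.  284.] [ 633. -197.  281.] [ 705. -171.  289.]
289 97 [ 659. -180.  293.] [ 628. -201.  289.] [ 713. -170.  297.]
297 104 [ 677. -175.  301.] [ 622. -199.  297.] [ 718. -169.  305.]
[[1278 1282 1277 1285 1281  948  941  940  938  940  944 1280 1279 1278
  1279]
 [1275 1270 1274 1274 1275  951  945  948  944  946 1274  987  985  989
  1274]
 [1268 1272 1271 1272 1268 1270 1267  946 1268 1275  983  983  987  988
  1274]
 [1262 1262 1265 1262 1264 1264 1265 1270  981  981  980  987  990  991
   994]
 [1258 1261 1263 1263 1258 1265 1257  975  977  978  982 1265 1262  993
   993]
 [1262 1258 1256 1257 1252 1260  971  977  973  974 1260 1257 1254 1256
   998]
 [1252 1253 1249 1251  970  966  969  971  976 1249 1248 1254 1257 1252
   998]
 [1247 1246 1248  964  965  965  971 1251 1245 1245 1249 1249 1248 1245
  1005]
 [1244 1244  963  964  966  972 1242 1240 1244 1244 1241 1247 1242 1246
  1242]
 [1241  961  962  962  966 1240 1238 1242 1242 1238 1238 1238 1237 1237
  1237]
 [1234  958  959 1234 1234 1233 1236 1233 1238 1234 1233 1231 1234 1239
  1230]
 [1233 1235  959  963 1233 1228 1226 1234 1231 1230 1229 1231 1016 1006
  1009]]
```

The depth puts the tips near z≈233, but the state says 189, which fits with missing the bar. I'll open, go down a little and check again with the camera.

Request:
drive_tool --plan '[[[0.3,0,0,0,0],[0.3,0,0,0,0],[0.3,0,0,-8,0],[0.3,0,0,-8,0],[0.3,0,0,0,0],[0.3,0,0,0,0]]]'

```text
clock: 3.25
position: [669.1, -189.3, 169.7]
ee_rot: [-0.646, 0.763, 0.001, -0.001]
contact_force: [0.1, -0.4, 0.7]
gripper_width: 29.9
grasp_force: 0.0
```

```bash
cat >> h.py <<'E'
def tips(x,y,lo=160,hi=330,R=75):
    im,d=get_image("scene");P,C,U=cloud("scene",im,d)
    m=(np.hypot(P[:,0]-x,P[:,1]-y)<R)&(C.max(1)<60)
    for z in range(lo,hi,8):
        s=P[m&(P[:,2]>=z)&(P[:,2]<z+8)]
        if len(s):print(z,len(s),np.median(s,0).round(),s.min(0).round(),s.max(0).round())
    return im,P
E
python3 - <<'E'
from h import *
st();im,P=tips(670,-190,200)
print(project("scene",[670.5,-189.5,read_state()['position'][2]]))
cv2.imwrite("pics/a2.png",cv2.resize(im[70:220,180:340,::-1],(640,600),interpolation=cv2.INTER_CUBIC))
E
```

```text
t 3.25 pos [ 669.1 -189.3  169.7] yaz 170.5 zt [-0.003  0.    -1.   ] F [ 0.1 -0.4  0.7] T [-0.04 -0.01  0.02] w 29.9 g 0.0 j [-0.04  0.52  0.17 -0.   -1.22 -0.12]
208 12 [ 685. -191.  213.] [ 648. -199.  210.] [ 687. -180.  216.]
216 41 [ 683. -187.  221.] [ 640. -201.  217.] [ 689. -176.  224.]
224 53 [ 653. -183.  228.] [ 640. -200.  224.] [ 691. -176.  232.]
232 47 [ 682. -183.  236.] [ 641. -202.  232.] [ 691. -174.  240.]
240 46 [ 685. -186.  244.] [ 641. -202.  240.] [ 691. -176.  248.]
248 51 [ 685. -187.  252.] [ 632. -203.  248.] [ 707. -171.  256.]
256 112 [ 648. -184.  261.] [ 622. -201.  256.] [ 713. -169.  264.]
264 82 [ 647. -181.  267.] [ 619. -196.  264.] [ 719. -168.  272.]
272 122 [ 647. -181.  277.] [ 614. -202.  272.] [ 721. -168.  280.]
280 132 [ 664. -180.  284.] [ 611. -201.  280.] [ 725. -167.  288.]
288 106 [ 661. -176.  292.] [ 608. -196.  288.] [ 729. -167.  296.]
296 148 [ 662. -176.  300.] [ 604. -195.  296.] [ 732. -165.  304.]
304 176 [ 648. -175.  308.] [ 603. -194.  304.] [ 736. -166.  312.]
312 111 [ 651. -175.  316.] [ 612. -190.  312.] [ 690. -166.  320.]
320 60 [ 634. -176.  323.] [ 627. -190.  320.] [ 657. -172.  328.]
328 38 [ 635. -178.  331.] [ 631. -192.  328.] [ 646. -172.  336.]
[[265.26588325 154.00413046]]
```

View pics/a2.png

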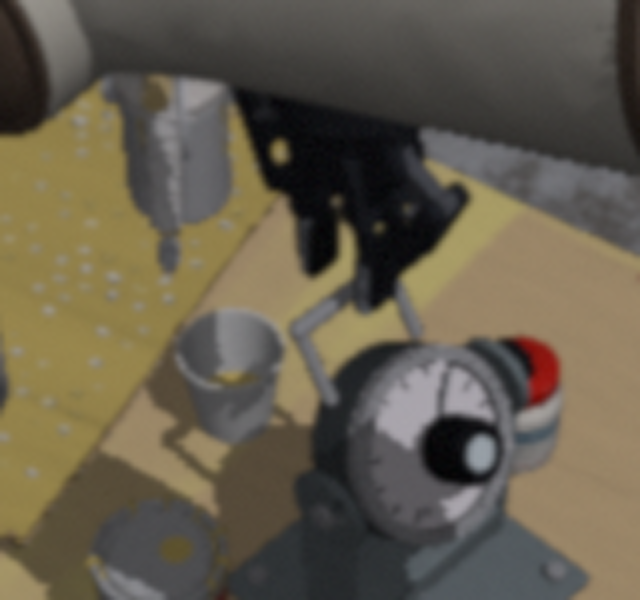

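The fingers are now right over the bar, with tips near crop (370,300) at z≈213. So the z reading is about 42 mm low. I'll shift +3 in x, go down 26 and close.

Request:
drive_tool --plan '[[[0.3,3,0,-7,0],[0.3,0,0,-8,0],[0.3,0,0,-8,0],[0.3,0,0,-4,0],[0.3,0,0,0,0],[1,0,0,0,0],[1,0,0,0,0],[1,0,0,0,0],[1,0,0,0,0]]]'

```text
clock: 4.05
position: [670.8, -189.1, 143.6]
ee_rot: [-0.646, 0.763, 0.002, -0.001]
contact_force: [-6.4, -0.1, -0.1]
gripper_width: 7.7
grasp_force: 58.4
```

Request:
drive_tool --plan '[[[1,4.1,-0.7,-3.2,0],[1,4.1,-0.7,-3.6,0],[1,3.7,-0.6,-3.7,0],[1,3.5,-0.6,-4.0,0],[1,3.3,-0.5,-4.2,0],[1,3.0,-0.5,-4.3,0],[1,2.6,-0.4,-4.4,0],[1,2.4,-0.4,-4.4,0],[1,0,0,0,0],[1,0,0,0,0]]]'

```text
clock: 4.88
position: [697.5, -193.5, 112.6]
ee_rot: [-0.646, 0.763, 0.002, -0.002]
contact_force: [-6.4, 1.3, 2.1]
gripper_width: 7.6
grasp_force: 58.5
```

```bash
cat >> h.py <<'E'
V=[619.3,-179.5,-.1624]
def tilt(g):
    cs=[cloud(n)[0] for n in("top","scene")]
    r=fit(cs,V+[g],free=[3]);print('tilt deg %.1f'%np.degrees(r[0][3]),r[1:])
E
python3 - <<'E'
from h import *
st();tilt(.6);tilt(.45)
E
```

```text
t 4.88 pos [ 697.5 -193.5  112.6] yaz 170.5 zt [-0.005  0.    -1.   ] F [-6.4  1.3  2.1] T [0.46 1.94 0.03] w 7.6 g 58.5 j [-0.05  0.61  0.18 -0.   -1.15 -0.12]
tilt deg 28.8 (np.float64(1.1381066659751582), 8659)
tilt deg 28.8 (np.float64(1.110080084901142), 8661)
```

Request:
drive_tool --plan '[[[0.3,0,0,0,0],[0.3,0,0,0,0],[0.3,0,0,0,0],[0.3,0,0,25,0],[0.3,0,0,40,0],[0.3,0,0,40,0],[-0.18,-9.9,1.7,0,-7],[-0.18,-9.9,1.7,0,-7],[-0.18,-9.9,1.7,0,-7],[-0.18,-9.9,1.7,0,-7],[-0.18,-9.9,1.7,0,-7],[-0.18,-9.9,1.7,0,-7],[-0.18,-9.9,1.7,0,-7],[-0.18,-9.9,1.7,0,-7],[-0.18,-9.9,1.7,0,-7],[-0.18,-9.9,1.7,0,-7],[-0.18,0,0,0,-7],[-0.18,0,0,0,-7],[-0.18,0,0,0,-7],[-0.18,0,0,0,-7]]]'

```text
clock: 6.75
position: [601.4, -176.9, 218.1]
ee_rot: [0.155, 0.988, 0.0, 0.001]
contact_force: [-0.7, 0.4, 0.4]
gripper_width: 50.3
grasp_force: 0.0
```

Request:
drive_tool --plan '[[[-0.18,0,0,-10,-7],[-0.18,0,0,-20,-7],[-0.18,0,0,0,0],[-0.18,0,0,0,0]]]'

```text
clock: 7.08
position: [600.5, -176.9, 187.0]
ee_rot: [0.27, 0.963, -0.0, -0.001]
contact_force: [0.6, 0.5, 0.0]
gripper_width: 50.3
grasp_force: 0.0
```

```bash
python3 - <<'E'
from h import *
st();tilt(.5);im,P=tips(598,-176,186,260,60)
cv2.imwrite("pics/a3.png",cv2.resize(im[90:240,200:360,::-1],(640,600),interpolation=cv2.INTER_CUBIC))
E
```

```text
t 7.08 pos [ 600.5 -176.9  187. ] yaz 58.7 zt [-0.001 -0.    -1.   ] F [0.6 0.5 0. ] T [ 0.   -0.05  0.04] w 50.3 g 0.0 j [-0.03  0.39  0.    0.   -1.18 -2.09]
tilt deg 28.8 (np.float64(1.0716732508333777), 5367)
186 1 [ 602. -177.  187.] [ 602. -177.  187.] [ 602. -177.  187.]
234 18 [ 587. -196.  239.] [ 579. -202.  235.] [ 615. -144.  242.]
242 30 [ 590. -194.  247.] [ 576. -206.  243.] [ 615. -140.  250.]
250 45 [ 609. -147.  254.] [ 577. -206.  250.] [ 628. -140.  258.]
258 42 [ 594. -193.  262.] [ 577. -207.  258.] [ 623. -140.  266.]
```

View pics/a3.png

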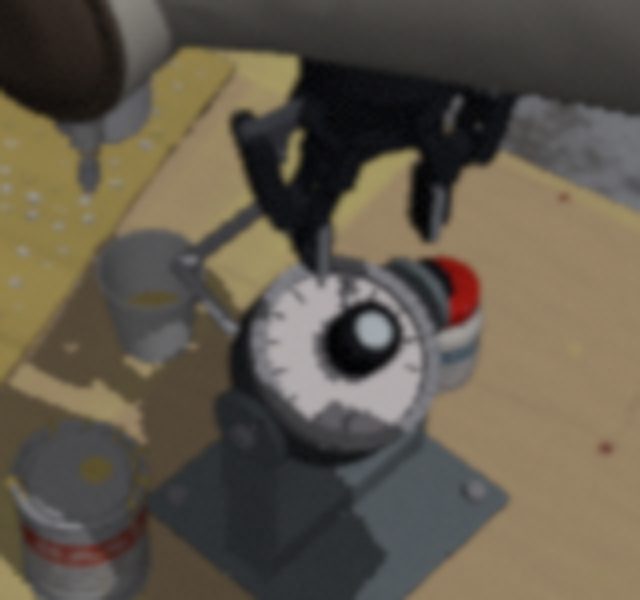

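Tilt still reads 28.8°, the fingers straddle the knob and the pointer is near the top of the dial. Next I'll go down, grip and make the first stroke.

Request:
drive_tool --plan '[[[-0.18,-2.5,0.5,-25,0],[-0.18,0,0,-25,0],[-0.18,0,0,-15,0],[-0.18,0,0,-9,0],[-0.18,0,0,-5,0],[-0.18,0,0,0,0],[1,0,0,0,0],[1,0,0,0,0],[1,0,0,0,0],[1,0,0,0,0]]]'

```text
clock: 8.07
position: [599.7, -175.5, 110.3]
ee_rot: [0.271, 0.963, 0.001, 0.002]
contact_force: [-0.1, 4.8, 5.0]
gripper_width: 34.4
grasp_force: 59.6
```

```bash
python3 -c "
from h import *
st();tilt(.5)"
```

```text
t 8.07 pos [ 599.7 -175.5  110.3] yaz 58.6 zt [ 0.005  0.001 -1.   ] F [-0.1  4.8  5. ] T [ 2.09 -0.33  0.34] w 34.4 g 59.6 j [-0.03  0.45 -0.11 -0.   -1.01 -2.09]
tilt deg 28.6 (np.float64(1.165563194723613), 5158)
```

Gripped at 34.4 mm, and the tilt is holding. First stroke:

Request:
drive_tool --plan '[[[1,0,0,0,5],[1,0,0,0,7],[1,0,0,0,7],[1,0,0,0,7],[1,0,0,0,7],[1,0,0,0,7],[1,0,0,0,4],[1,0,0,0,0]]]'

```text
clock: 8.83
position: [600.2, -178.1, 111.8]
ee_rot: [-0.109, 0.994, -0.002, 0.002]
contact_force: [-0.9, 2.4, 7.5]
gripper_width: 32.4
grasp_force: 100.3
```

```bash
python3 -c "
from h import *
st();tilt(.5)"
```

```text
t 8.83 pos [ 600.2 -178.1  111.8] yaz 102.6 zt [ 0.005 -0.004 -1.   ] F [-0.9  2.4  7.5] T [-1.02 -0.03 -0.55] w 32.4 g 100.3 j [-0.03  0.45 -0.11  0.   -1.01 -1.33]
tilt deg 26.6 (np.float64(1.151402033067873), 5255)
```

The tilt slipped to 26.6° because the TCP sits about 3 mm too far in +x. I'll bring it back along −x while still gripping.

Request:
drive_tool --plan '[[[1,-1.5,0.3,-0.5,0],[1,-1.5,0.3,-0.5,0],[1,-1,0.2,-0.5,0],[1,0,0,0,0]]]'

```text
clock: 9.27
position: [600.5, -178.0, 111.8]
ee_rot: [-0.109, 0.994, -0.004, 0.007]
contact_force: [6.8, -1.1, 6.4]
gripper_width: 32.8
grasp_force: 100.0
```

```bash
python3 -c "
from h import *
st();tilt(.5)"
```

```text
t 9.27 pos [ 600.5 -178.   111.8] yaz 102.5 zt [ 0.015 -0.006 -1.   ] F [ 6.8 -1.1  6.4] T [-1.68 -1.89 -0.75] w 32.8 g 100.0 j [-0.03  0.44 -0.12  0.01 -0.99 -1.33]
tilt deg 26.7 (np.float64(1.1598592362674092), 5362)
```

Request:
drive_tool --plan '[[[1,-2,0.3,0,0],[1,-2,0.3,0,0],[1,-2,0.3,0,0],[1,0,0,0,0],[1,0,0,0,0]]]'

```text
clock: 9.78
position: [600.7, -177.9, 111.7]
ee_rot: [-0.109, 0.994, -0.005, 0.014]
contact_force: [20.1, -6.9, -3.2]
gripper_width: 32.4
grasp_force: 98.5
```

```bash
python3 -c "
from h import *
st();tilt(.5)"
```

```text
t 9.78 pos [ 600.7 -177.9  111.7] yaz 102.5 zt [ 0.028 -0.008 -1.   ] F [20.1 -6.9 -3.2] T [-3.03 -5.37 -0.76] w 32.4 g 98.5 j [-0.03  0.44 -0.13  0.01 -0.98 -1.33]
tilt deg 26.8 (np.float64(1.08660586461329), 5471)
```

Gripping off the tilt axis pulls the head flatter, so I'll use smaller strokes centred on it. I'll regrip square to the tilt axis and bring the tilt back first.

Request:
drive_tool --plan '[[[-0.1,2.5,-0.3,0,0],[-0.1,2.5,-0.3,0,0],[-0.1,2.5,-0.3,0,0],[-0.1,0,0,0,-7],[-0.1,0,0,0,-7],[-0.1,0,0,0,-7],[-0.1,0,0,0,-1],[-0.1,0,0,0,0],[-0.1,0,0,0,0]]]'

```text
clock: 10.63
position: [595.1, -175.6, 106.8]
ee_rot: [0.082, 0.997, -0.0, -0.0]
contact_force: [-0.2, -0.3, -0.1]
gripper_width: 46.9
grasp_force: 0.0
```

```bash
python3 -c "
from h import *
st();tilt(.5)"
```

```text
t 10.63 pos [ 595.1 -175.6  106.8] yaz 80.6 zt [-0.001 -0.    -1.   ] F [-0.2 -0.3 -0.1] T [0.02 0.02 0.02] w 46.9 g 0.0 j [-0.03  0.45 -0.12  0.   -1.   -1.71]
tilt deg 26.6 (np.float64(1.1303891717604468), 5002)
```

Request:
drive_tool --plan '[[[-0.1,3,-0.5,0,0],[-0.1,0,0,0,0],[1,0,0,0,0],[1,0,0,0,0],[1,0,0,0,0],[1,0,0,0,0],[1,-2,0.3,-1,0],[1,-2,0.3,-1,0],[1,-2,0.3,-1,0],[1,-2,0.3,-1,0],[1,0,0,0,0]]]'

```text
clock: 11.65
position: [598.9, -176.2, 106.7]
ee_rot: [0.082, 0.997, -0.001, 0.01]
contact_force: [11.6, -4.3, 1.2]
gripper_width: 32.8
grasp_force: 59.7
```

```bash
python3 -c "
from h import *
st();tilt(.5)"
```

```text
t 11.65 pos [ 598.9 -176.2  106.7] yaz 80.6 zt [ 0.02  -0.004 -1.   ] F [11.6 -4.3  1.2] T [-1.19 -3.4  -0.11] w 32.8 g 59.7 j [-0.03  0.44 -0.13  0.   -0.98 -1.71]
tilt deg 27.7 (np.float64(1.117873223739572), 5223)
```

Request:
drive_tool --plan '[[[1,-1.5,0.2,-0.5,0],[1,-1.5,0.2,-0.5,0],[1,-1.5,0.2,-0.5,0],[1,0,0,0,0],[1,0,0,0,0]]]'

```text
clock: 12.17
position: [598.7, -176.1, 106.3]
ee_rot: [0.082, 0.997, -0.001, 0.015]
contact_force: [18.6, -6.4, -0.1]
gripper_width: 32.7
grasp_force: 59.6
```

```bash
python3 -c "
from h import *
st();tilt(.5)"
```

```text
t 12.17 pos [ 598.7 -176.1  106.3] yaz 80.6 zt [ 0.029 -0.005 -1.   ] F [18.6 -6.4 -0.1] T [-1.79 -5.31 -0.19] w 32.7 g 59.6 j [-0.02  0.44 -0.14  0.01 -0.96 -1.71]
tilt deg 28.7 (np.float64(1.1201588871443349), 5301)
```

Request:
drive_tool --plan '[[[1,0,0,0,7],[1,0,0,0,7],[1,0,0,0,0],[1,0,0,0,0]]]'

```text
clock: 12.6
position: [597.4, -177.7, 107.2]
ee_rot: [-0.04, 0.999, -0.004, 0.013]
contact_force: [14.3, -7.7, 3.9]
gripper_width: 32.5
grasp_force: 76.9
```

```bash
python3 - <<'E'
from h import *
st();tilt(.5)
im,d=get_image("top");u,v=project("top",[612,-178,145])[0].astype(int)
cv2.imwrite("pics/a4.png",cv2.resize(im[v-50:v+50,u-50:u+50,::-1],(400,400),interpolation=cv2.INTER_CUBIC))
im,d=get_image("scene");cv2.imwrite("pics/a4.png",np.hstack([cv2.imread("pics/a4.png"),cv2.resize(im[140:220,240:320,::-1],(400,400),interpolation=cv2.INTER_CUBIC)]))
E
```

```text
t 12.60 pos [ 597.4 -177.7  107.2] yaz 94.6 zt [ 0.026 -0.008 -1.   ] F [14.3 -7.7  3.9] T [-3.7  -4.25 -0.71] w 32.5 g 76.9 j [-0.03  0.44 -0.14  0.01 -0.97 -1.47]
tilt deg 28.9 (np.float64(1.1079135880277242), 5398)
```

View pics/a4.png

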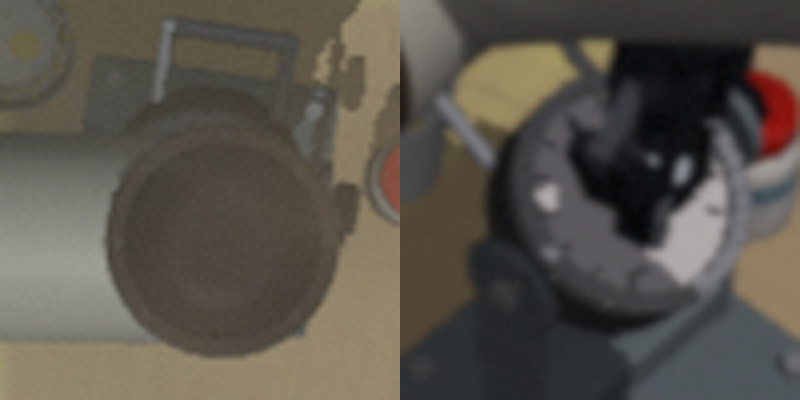

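Request:
drive_tool --plan '[[[-0.1,4,-0.6,3,0],[-0.1,4,-0.6,2,0],[-0.1,3,-0.5,0,0],[-0.1,0,0,0,-7],[-0.1,0,0,0,-7],[-0.1,0,0,0,-7],[-0.1,0,0,0,-7],[1,0,0,0,0],[1,0,0,0,0],[1,0,0,0,0],[1,0,0,0,0],[1,-3,0.5,0,0],[1,-3,0.5,0,0],[1,-2,0.3,0,7],[1,-1,0.2,0,7],[1,0,0,0,7],[1,0,0,0,7],[1,0,0,0,0]]]'

```text
clock: 14.3
position: [593.4, -177.4, 108.6]
ee_rot: [-0.042, 0.999, -0.003, 0.006]
contact_force: [7.5, -4.9, -0.3]
gripper_width: 32.8
grasp_force: 74.2
```

```bash
python3 -c "
from h import *
st();tilt(.5)"
```

```text
t 14.30 pos [ 593.4 -177.4  108.6] yaz 94.8 zt [ 0.011 -0.006 -1.   ] F [ 7.5 -4.9 -0.3] T [-2.34 -2.3  -0.31] w 32.8 g 74.2 j [-0.03  0.44 -0.14  0.01 -0.99 -1.46]
tilt deg 28.9 (np.float64(1.1064786877662716), 5374)
```

Request:
drive_tool --plan '[[[-0.1,4,-0.6,0,0],[-0.1,4,-0.6,0,0],[-0.1,3,-0.5,0,0],[-0.1,0,0,0,-7],[-0.1,0,0,0,-7],[-0.1,0,0,0,-7],[-0.1,0,0,0,-7],[1,0,0,0,0],[1,0,0,0,0],[1,0,0,0,0],[1,0,0,0,0],[1,-3,0.5,0,0],[1,-3,0.5,0,0],[1,-2,0.3,0,7],[1,0,0,0,7],[1,0,0,0,7],[1,0,0,0,7],[1,0,0,0,0]]]'

```text
clock: 15.9
position: [596.1, -177.5, 109.1]
ee_rot: [-0.041, 0.999, -0.003, 0.005]
contact_force: [6.1, -2.6, 2.1]
gripper_width: 32.6
grasp_force: 79.1
```

```bash
python3 -c "
from h import *
st();tilt(.5)"
```

```text
t 15.90 pos [ 596.1 -177.5  109.1] yaz 94.7 zt [ 0.011 -0.005 -1.   ] F [ 6.1 -2.6  2.1] T [-2.01 -1.89 -0.46] w 32.6 g 79.1 j [-0.03  0.44 -0.13  0.01 -0.99 -1.46]
tilt deg 28.9 (np.float64(1.1182294280629161), 5286)
```

Request:
drive_tool --plan '[[[-0.1,3,-0.5,0,0],[-0.1,3,-0.5,0,0],[-0.1,2,-0.3,0,0],[-0.1,0,0,0,-7],[-0.1,0,0,0,-7],[-0.1,0,0,0,-7],[-0.1,0,0,0,-7],[1,0,0,0,0],[1,0,0,0,0],[1,0,0,0,0],[1,0,0,0,0],[1,-3,0.5,0,0],[1,-3,0.5,0,0],[1,-2,0.3,0,7],[1,0,0,0,7],[1,0,0,0,7],[1,0,0,0,7],[1,0,0,0,0]]]'

```text
clock: 17.5
position: [596.0, -177.4, 109.0]
ee_rot: [-0.041, 0.999, -0.003, 0.005]
contact_force: [6.3, -2.8, 2.0]
gripper_width: 32.8
grasp_force: 79.2
```

Request:
drive_tool --plan '[[[-0.18,3,-0.5,0,0],[-0.18,3,-0.5,0,0],[-0.18,2,-0.3,0,0],[-0.18,0,0,30,-7],[-0.18,0,0,40,-7],[-0.18,0,0,40,-7],[-0.18,-30,5,0,-7],[-0.18,-40,6,0,0],[-0.18,-40,6,0,0]]]'

```text
clock: 18.25
position: [487.7, -158.8, 216.0]
ee_rot: [0.204, 0.979, 0.0, -0.001]
contact_force: [-0.3, -0.0, -0.3]
gripper_width: 50.7
grasp_force: 0.0
```

```bash
cat >> h.py <<'E'
def dial(f,t):
    im,d=get_image("scene");c,s=np.cos(V[2]),np.sin(V[2])
    def w(u,y,n):
        x=u*np.cos(t)-n*np.sin(t);z=130+u*np.sin(t)+n*np.cos(t);return [V[0]+x*c-y*s,V[1]+x*s+y*c,z]
    # frontal view: up on top; seen from in front (normal at viewer), right = -y
    src=project("scene",[w(50,50,14),w(50,-50,14),w(-50,-50,14),w(-50,50,14)]).astype(np.float32)
    H=cv2.getPerspectiveTransform(src,np.float32([[0,0],[500,0],[500,500],[0,500]]))
    cv2.imwrite(f,cv2.warpPerspective(im,H,(500,500),flags=cv2.INTER_CUBIC)[:,:,::-1])
E
python3 -c "
from h import *
st();tilt(.5);dial('pics/a5.png',np.radians(28.9))"
```

```text
t 18.25 pos [ 487.7 -158.8  216. ] yaz 66.5 zt [-0.001  0.    -1.   ] F [-0.3 -0.  -0.3] T [ 0.01  0.02 -0.  ] w 50.7 g 0.0 j [ 0.    0.18 -0.22 -0.   -1.17 -1.98]
tilt deg 29.0 (np.float64(1.1110707284241244), 9059)
```

View pics/a5.png

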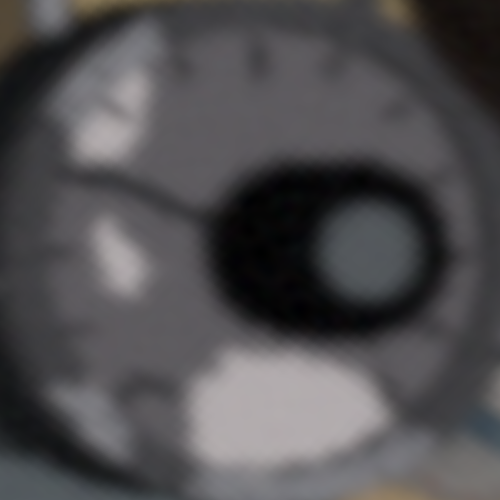

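The dial view shows the peak pointer at (70,175), about 67° left of up. Zero is around −137°, so about 70° remain, or three strokes plus one onto the stop.

Request:
drive_tool --plan '[[[-0.18,40,-6,0,0],[-0.18,40,-6,0,0],[-0.18,30,-5.2,0,0],[-0.18,0,0,-35,0],[-0.18,0,0,-35,0],[-0.18,0,0,-25,0],[-0.18,0,0,-13,0],[-0.1,0,0,0,0],[1,0,0,0,0],[1,0,0,0,0],[1,0,0,0,0],[1,0,0,0,0],[1,-3,0.5,0,0],[1,-3,0.5,0,0],[1,-2,0.3,0,7],[1,0,0,0,7],[1,0,0,0,7],[1,0,0,0,7],[1,0,0,0,0]]]'

```text
clock: 19.98
position: [597.1, -177.5, 110.5]
ee_rot: [-0.04, 0.999, -0.003, 0.007]
contact_force: [11.4, -5.9, -12.1]
gripper_width: 32.3
grasp_force: 79.0
```

Request:
drive_tool --plan '[[[-0.1,3,-0.5,0,0],[-0.1,3,-0.5,0,0],[-0.1,2,-0.3,0,0],[-0.1,0,0,0,-7],[-0.1,0,0,0,-7],[-0.1,0,0,0,-7],[-0.1,0,0,0,-7],[1,0,0,0,0],[1,0,0,0,0],[1,0,0,0,0],[1,0,0,0,0],[1,-3,0.5,0,0],[1,-3,0.5,0,0],[1,-2,0.3,0,7],[1,0,0,0,7],[1,0,0,0,7],[1,0,0,0,7],[1,0,0,0,0]]]'

```text
clock: 21.48
position: [596.6, -177.5, 112.6]
ee_rot: [-0.042, 0.999, -0.003, 0.006]
contact_force: [6.6, -2.5, 5.5]
gripper_width: 32.4
grasp_force: 76.1
```

```bash
python3 -c "
from h import *
st();tilt(.5)"
```

```text
t 21.48 pos [ 596.6 -177.5  112.6] yaz 94.8 zt [ 0.013 -0.006 -1.   ] F [ 6.6 -2.5  5.5] T [-2.14 -1.69 -0.6 ] w 32.4 g 76.1 j [-0.03  0.44 -0.12  0.01 -1.   -1.46]
tilt deg 29.1 (np.float64(1.0967373202790691), 5344)
```

Request:
drive_tool --plan '[[[-0.1,3,-0.5,-2,0],[-0.1,3,-0.5,-1,0],[-0.1,2,-0.3,0,0],[-0.1,0,0,0,-7],[-0.1,0,0,0,-7],[-0.1,0,0,0,-7],[-0.1,0,0,0,-7],[1,0,0,0,0],[1,0,0,0,0],[1,0,0,0,0],[1,0,0,0,0],[1,-3,0.5,0,0],[1,-3,0.5,0,0],[1,-2,0.3,0,7],[1,0,0,0,7],[1,0,0,0,7],[1,0,0,0,7],[1,0,0,0,0]]]'

```text
clock: 23.08
position: [596.7, -178.2, 107.1]
ee_rot: [-0.04, 0.999, -0.003, 0.006]
contact_force: [9.2, -3.9, -3.4]
gripper_width: 32.8
grasp_force: 73.1
```

```bash
python3 -c "
from h import *
st();tilt(.5)"
```

```text
t 23.08 pos [ 596.7 -178.2  107.1] yaz 94.6 zt [ 0.012 -0.006 -1.   ] F [ 9.2 -3.9 -3.4] T [-3.48 -2.75 -1.2 ] w 32.8 g 73.1 j [-0.03  0.44 -0.13  0.01 -0.98 -1.47]
tilt deg 29.2 (np.float64(1.1068396666142384), 5266)
```

The torque doubled to −1.2 N m, so the pointer is probably on the stop. I'll make one more confirming stroke, then back off and look.

Request:
drive_tool --plan '[[[-0.1,3,-0.5,0,0],[-0.1,3,-0.5,0,0],[-0.1,2,-0.3,0,0],[-0.1,0,0,0,-7],[-0.1,0,0,0,-7],[-0.1,0,0,0,-7],[-0.1,0,0,0,-3],[1,0,0,0,0],[1,0,0,0,0],[1,0,0,0,0],[1,0,0,0,0],[1,-3,0.5,0,0],[1,-3,0.5,0,0],[1,-2,0.3,0,5],[1,0,0,0,5],[1,0,0,0,5],[1,0,0,0,0]]]'

```text
clock: 24.6
position: [597.4, -176.7, 106.7]
ee_rot: [0.038, 0.999, -0.002, 0.007]
contact_force: [11.8, -2.4, -3.9]
gripper_width: 32.5
grasp_force: 62.0
```

Request:
drive_tool --plan '[[[-0.18,3,-0.5,0,0],[-0.18,3,-0.5,0,0],[-0.18,2,-0.3,0,0],[-0.18,0,0,30,0],[-0.18,0,0,40,0],[-0.18,0,0,40,0],[-0.18,-30,5,0,0],[-0.18,-40,6,0,0],[-0.18,-40,6,0,0],[-0.18,-40,6,0,0],[-0.18,0,0,0,0]]]'

```text
clock: 25.52
position: [440.2, -152.7, 214.5]
ee_rot: [0.04, 0.999, 0.001, -0.003]
contact_force: [0.0, 0.4, -0.6]
gripper_width: 50.4
grasp_force: 0.0
```

```bash
python3 -c "
from h import *
st();tilt(.5);dial('pics/a6.png',np.radians(29.2))
P,C,U=cloud('top')
for k,(u,v) in dict(can=(229,165),jar=(331,200),cup=(296,133)).items():
    print(k,np.median(P[(np.abs(U-[u,v])<4).all(1)],axis=0).round())"
```

```text
t 25.52 pos [ 440.2 -152.7  214.5] yaz 85.4 zt [-0.006  0.002 -1.   ] F [ 0.   0.4 -0.6] T [ 0.03 -0.01  0.  ] w 50.4 g 0.0 j [ 0.01  0.1  -0.32 -0.   -1.16 -1.66]
tilt deg 29.4 (np.float64(1.1118085246690912), 8932)
can [706. -71.  82.]
jar [ 624. -301.   71.]
cup [ 788. -228.   17.]
```

View pics/a6.png

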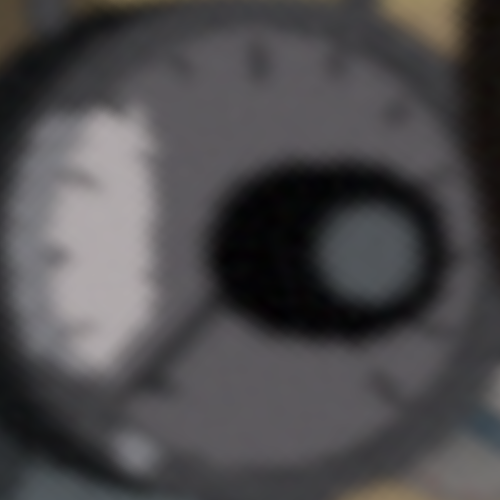

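The pointer now lies along about −137°, at the first mark, and the tilt is 29.4°. The bystanders haven't moved. I have time to spare, so I'll make one more stroke and read the torque to be sure it is against the stop.

Request:
drive_tool --plan '[[[-0.18,40,-6,0,-6],[-0.18,40,-6,0,-6],[-0.18,40,-6,0,0],[-0.18,38,-5.5,0,0],[-0.18,0,0,-35,0],[-0.18,0,0,-35,0],[-0.18,0,0,-25,0],[-0.18,0,0,-11,0],[-0.1,0,0,0,0],[1,0,0,0,0],[1,0,0,0,0],[1,0,0,0,0],[1,0,0,0,0],[1,-3,0.5,0,0],[1,-3,0.5,0,0],[1,-1,0.3,0,6],[1,0,0,0,6],[1,0,0,0,6],[1,0,0,0,0]]]'

```text
clock: 27.3
position: [607.1, -176.8, 110.9]
ee_rot: [-0.013, 1.0, -0.001, 0.008]
contact_force: [12.8, -4.5, -12.2]
gripper_width: 32.4
grasp_force: 73.4
```

```bash
python3 -c "
from h import *
st();tilt(.5)"
```

```text
t 27.30 pos [ 607.1 -176.8  110.9] yaz 91.5 zt [ 0.016 -0.002 -1.   ] F [ 12.8  -4.5 -12.2] T [-2.13 -3.55 -0.89] w 32.4 g 73.4 j [-0.03  0.45 -0.1   0.   -1.   -1.52]
tilt deg 29.8 (np.float64(1.148981898804493), 5181)
```

Request:
drive_tool --plan '[[[-0.18,3,-0.5,0,0],[-0.18,3,-0.5,0,0],[-0.18,1,-0.3,0,0],[-0.18,0,0,30,0],[-0.18,0,0,40,0],[-0.18,0,0,40,0],[-0.18,-30,5,0,0],[-0.18,-40,6,0,0],[-0.18,-40,6,0,0],[-0.18,-40,6,0,0],[-0.18,0,0,0,0]]]'

```text
clock: 28.32
position: [448.9, -153.0, 219.9]
ee_rot: [-0.013, 1.0, 0.001, -0.002]
contact_force: [-0.4, 0.5, 0.1]
gripper_width: 50.3
grasp_force: 0.0
```

```bash
python3 -c "
from h import *
st();tilt(.5);dial('pics/a7.png',np.radians(29.4))
a=cv2.imread('pics/a6.png',0).astype(int);b=cv2.imread('pics/a7.png',0).astype(int)
for r in range(300,400,15):print(r,90+a[r,90:240].argmin(),90+b[r,90:240].argmin())"
```

```text
t 28.32 pos [ 448.9 -153.   219.9] yaz 91.5 zt [-0.003  0.002 -1.   ] F [-0.4  0.5  0.1] T [0.05 0.06 0.02] w 50.3 g 0.0 j [ 0.01  0.11 -0.3  -0.   -1.17 -1.56]
tilt deg 30.0 (np.float64(1.1183395221466461), 9004)
300 239 239
315 239 239
330 188 186
345 172 173
360 162 163
375 149 150
390 151 145
```

The pointer didn't move under another 16° of turning, so it is on its stop. The tilt is 30.0° and the gripper is clear of everything.

```bash
python3 -c "
from bench import *
print(job_done())"
```

```text
the job is handed in; nothing more can be done
None
```

The job is handed in at about 28 s: the head measures 30° in the camera fit (it dipped to 26.6° during the first knob stroke and was brought back by pushing on the knob), the peak pointer is on its zero stop, the gripper is clear, and the can, jar and cup had not moved when last checked, before the final confirming stroke.

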